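# Load the tissue-cassette feeder

## Robot

A 6-joint arm with a two-finger parallel gripper is mounted at the origin on the work surface. World frame = base frame: x ahead of the robot, y to its left, z up, the work surface at z = 0. Lengths are in m, angles in rad, forces in N, time in s.
With the tool pointing down it reaches from about 0.325 to 0.775 m from the base axis. Payload 5.5 kg.
Tool frame: the origin (TCP) lies between the finger pads; the fingertips stand 8 mm ahead of it and the grasp point (between the pads) lies 11 mm behind it (tcp_to_tips is the distance from the TCP to the fingertips, in m); z points along the fingers, y is the line along which they close (so a half turn about z gives the same grasp; the last joint's range is limited). The gripper opens to 88 mm and grips with 3 to 60 N. Pads are 20 mm wide; open, the fingers measure 115 mm over their backs; the gripper's body (75 mm by 178 mm) begins 61 mm behind the grasp point.
Start: joints at [-1.198, 0.091, 1.231, -0, 1.82, -0.057], TCP at [0.25, -0.545, 0.231] pointing down, gripper open.
Joint ranges: [-2.87, 2.87], [-0.86, 2.18], [0.17, 2.46], [-1.51, 4.65], [0.06, 2.69], [-2.65, 2.65]. Speed limits (rad/s): [2.57, 2.57, 3.01, 3.14, 3.14, 3.14].

## Interface

Orientations are given as a unit quaternion [w, x, y, z].
In Python, from bench import * gives the robot as it stands. Calls block until the motion is done:
- move_to(position, orientation): joint-space move of the TCP to a pose.
- move_l(position, speed=0.15, orientation=None): straight line of the TCP; orientation=None keeps the orientation; speed is the mean speed in m/s.
- movej(angles): joint-space move.
- gripper_open() and close(): open the fingers fully, or close them until they stop; the grip force is fixed at half the most.
- hold(seconds).
- inverse_kinematics(position, orientation): joint angles nearest the present ones, or None.
- state(): the state.
- get_image(name): name is "scene" or "top" or "wrist"; returns a dict with "frame" (480x640x3 uint8, blue, green, red), "depth" (480x640 float32, m along the optical axis (not along the pixel's ray), 0 where there is no reading), "camera_matrix" (3x3 intrinsics, pixels), "k1" (the pictures are not rectified: a ray, as slopes to the right and down, at radius r is drawn at 1 + k1 r^2 times it, then the intrinsics apply), "view" (4x4, takes a point from world to camera coordinates). Camera axes: x right, y up, looking along -z (the intrinsics and any distortion apply to the point x, -y, -z); pixel columns grow to the right and rows downward; lengths in m; the calibration is good to about 2 mm. A picture is of the moment at which its call begins.
A pose or a line that the arm cannot do raises IKError and nothing moves.
- job_done(): hands the job in; it is judged then, once.
The state is a dict: "time": time; "joint_pos": joint angles; "dq": joint speeds; "joint_torque": joint torques, N m; "ee_pos": TCP position; "ee_rot": TCP orientation; "ft_force": force on the tool from outside, world axes, zero at the start; "moment": the same for the moment, N m; "finger_gap": finger opening in m; "finger_force": force on a finger pad.
Only numpy, scipy, OpenCV 4.12 (cv2) and the standard library are available. Lean on these libraries where they do the work, as an engineer would, in place of code of your own. Each camera call takes 0.05 s, during which the arm holds its last target. There are 200 camera calls.

## Task

Load the cassette feeder: pull the spring knob, move the carriage on one notch and let the pin drop in, so that the deep rail stands at the loading tongue, then slide all the deep cassettes down into it. Index the carriage one more notch and slide all the slim cassettes into the slim rail. Every cassette must lie flat and wholly inside its rail with its sloping face leading downhill, the carriage must end locked in that last notch, and the stain jar must not be knocked over.

Things in the scene. Friction and masses are not known exactly. Their poses are not given: they have to be found in the camera images.
- feeder: white fixed base plate (300 x 225 x 10 mm) of the cassette feeder. Origin on the bench below the middle line of the loading tongue; x points from the low side (nearer the robot, with the knob) to the high loading side, z up. The carriage slides across it, towards its -y.
- gate (a point): point on top of the loading tongue: a fixed slick strip 24 mm wide, sloping down at 25 deg towards the feeder's -x, in line with the tube floor. On its middle line, 48 mm uphill of the rail mouth; the tongue runs 45 mm further uphill. A cassette let go here slides by itself into the rail in front. There is room for fingers on both sides of a cassette centred here. Axes as the feeder's, not tilted.
- throat (a point): point on the tongue's middle line between its two guide walls (22 mm high), where they begin to flare: 30 mm apart here, 40 mm apart at their open end 18 mm uphill of here. The rail mouth is 12 mm downhill of here. Axes as the feeder's, not tilted.
- rail_deep (a point): the deep rail: aluminium C-section tube on the carriage, slotted along the top, open at its upper end. Inside 33 mm wide, 21 mm high, 150 mm long, room for three cassettes. Origin: middle of its floor at the closed lower end; x up the tube (25 deg above level), y across, z square to its floor. The taller, on the carriage's -y side; at the tongue at carriage 0.044.
- rail_slim (a point): the slim rail: aluminium C-section tube on the carriage, slotted along the top, open at its upper end. Inside 33 mm wide, 11 mm high, 150 mm long, room for three cassettes. Origin: middle of its floor at the closed lower end; x up the tube (25 deg above level), y across, z square to its floor. The lower, on the carriage's +y side; at the tongue at carriage 0.088.
- carriage (a joint): travel in m of the carriage that carries both rails and the knob, towards the feeder's -y; locked by the index pin in one of three notches at 0 (start, neither rail at the tongue), 0.044 (deep rail at the tongue) and 0.088 (slim rail at the tongue). With the pin out it moves at about 2 N and stays where left.
- index_knob (a joint): lift in m of the spring index knob: 0 = pin fully down in a notch, 0.016 = pulled right out; above 0.011 the pin is clear of the notches. The spring pulls it back with 6 to 10 N. Let go between notches, the pin rides on the bar and drops in when the carriage reaches a notch.
- knob_grip (a point): middle of the black index knob, a round upright knob 28 mm in diameter and 20 mm tall, on the front (robot side) of the carriage, pulled straight up; it moves with the carriage. Below it is a collar 22 mm in diameter and, 26 mm below this point, the carriage's bracket.
- deep1: Deep tissue cassette, pale grey-green plastic, 44 long (x) x 28 wide (y) x 18 high (z) mm, flat on the bench; may be absent. Origin: centre of its underside. +x end: sloping writing face, full height to 10 mm ahead of the origin, down to 6 mm high at the nose 22 mm ahead; -x end square. Lid plain with one dark line.
- deep2: Deep tissue cassette, pale grey-green plastic, 44 long (x) x 28 wide (y) x 18 high (z) mm, flat on the bench; may be absent. Origin: centre of its underside. +x end: sloping writing face, full height to 10 mm ahead of the origin, down to 6 mm high at the nose 22 mm ahead; -x end square. Lid plain with one dark line.
- deep3: Deep tissue cassette, pale grey-green plastic, 44 long (x) x 28 wide (y) x 18 high (z) mm, flat on the bench; may be absent. Origin: centre of its underside. +x end: sloping writing face, full height to 10 mm ahead of the origin, down to 6 mm high at the nose 22 mm ahead; -x end square. Lid plain with one dark line.
- slim1: Slim tissue cassette, pale grey-green plastic, 44 long (x) x 28 wide (y) x 8 high (z) mm, flat on the bench; may be absent. Origin: centre of its underside. +x end: sloping writing face, full height to 10 mm ahead of the origin, down to 3 mm high at the nose 22 mm ahead; -x end square. Lid with four dark slits.
- slim2: Slim tissue cassette, pale grey-green plastic, 44 long (x) x 28 wide (y) x 8 high (z) mm, flat on the bench; may be absent. Origin: centre of its underside. +x end: sloping writing face, full height to 10 mm ahead of the origin, down to 3 mm high at the nose 22 mm ahead; -x end square. Lid with four dark slits.
- slim3: Slim tissue cassette, pale grey-green plastic, 44 long (x) x 28 wide (y) x 8 high (z) mm, flat on the bench; may be absent. Origin: centre of its underside. +x end: sloping writing face, full height to 10 mm ahead of the origin, down to 3 mm high at the nose 22 mm ahead; -x end square. Lid with four dark slits.
- stain_jar: amber stain jar with a black cap, 48 mm in diameter, 75 mm high, a bystander; origin at the centre of its underside, z up.
Things that resemble listed ones, but are neither listed nor needed, are in the scene too. Leave any pink or yellow look-alike of the slim1 alone.

How it is judged:
On the way, in this order (a step that is already met when the one before it is completed fails the run):
1. the carriage is locked in its middle notch, the deep rail at the tongue, pin fully down (value of joint carriage between 0.041 and 0.047 m and value of joint index_knob below 0.003 m), for 0.2 s.
2. all deep cassettes lie in the deep rail, sloping face downhill, with the carriage locked in the middle notch (all of step 1 and x of deep1 in the frame of rail_deep between 0.012 and 0.129 m and y of deep1 in the frame of rail_deep between -0.008 and 0.008 m and z of deep1 in the frame of rail_deep between -0.005 and 0.007 m and angle between the z axis of each of deep1, deep2, deep3 and the z axis of rail_deep, either way round below 0.2 rad and angle between the x axis of each of deep1, deep2, deep3 and the x axis of rail_deep, either way round below 0.3 rad and x of rail_deep in the frame of deep1 above 0 m and x of deep2 in the frame of rail_deep between 0.012 and 0.129 m and y of deep2 in the frame of rail_deep between -0.008 and 0.008 m and z of deep2 in the frame of rail_deep between -0.005 and 0.007 m and x of rail_deep in the frame of deep2 above 0 m and x of deep3 in the frame of rail_deep between 0.012 and 0.129 m and y of deep3 in the frame of rail_deep between -0.008 and 0.008 m and z of deep3 in the frame of rail_deep between -0.005 and 0.007 m and x of rail_deep in the frame of deep3 above 0 m), for 0.2 s.
3. the carriage is locked in its last notch, the slim rail at the tongue, pin fully down (value of joint carriage between 0.085 and 0.091 m and value of joint index_knob below 0.003 m), for 0.2 s.
At the end, for the whole second after the job is handed in: Each deep cassette in the deep rail, each slim one in the slim rail, wholly inside (centre 12 to 129 mm from the rail's lower end, within 8 mm of its middle line), flat, sloping face downhill, at rest; carriage within 3 mm of its last notch, knob lifted under 3 mm (all of step 3 and x of deep1 in the frame of rail_deep between 0.012 and 0.129 m and y of deep1 in the frame of rail_deep between -0.008 and 0.008 m and z of deep1 in the frame of rail_deep between -0.005 and 0.007 m and angle between the z axis of each of deep1, deep2, deep3 and the z axis of rail_deep, either way round below 0.2 rad and angle between the x axis of each of deep1, deep2, deep3 and the x axis of rail_deep, either way round below 0.3 rad and x of rail_deep in the frame of deep1 above 0 m and x of deep2 in the frame of rail_deep between 0.012 and 0.129 m and y of deep2 in the frame of rail_deep between -0.008 and 0.008 m and z of deep2 in the frame of rail_deep between -0.005 and 0.007 m and x of rail_deep in the frame of deep2 above 0 m and x of deep3 in the frame of rail_deep between 0.012 and 0.129 m and y of deep3 in the frame of rail_deep between -0.008 and 0.008 m and z of deep3 in the frame of rail_deep between -0.005 and 0.007 m and x of rail_deep in the frame of deep3 above 0 m and x of slim1 in the frame of rail_slim between 0.012 and 0.129 m and y of slim1 in the frame of rail_slim between -0.008 and 0.008 m and z of slim1 in the frame of rail_slim between -0.005 and 0.007 m and angle between the z axis of each of slim1, slim2, slim3 and the z axis of rail_slim, either way round below 0.2 rad and angle between the x axis of each of slim1, slim2, slim3 and the x axis of rail_slim, either way round below 0.3 rad and x of rail_slim in the frame of slim1 above 0 m and x of slim2 in the frame of rail_slim between 0.012 and 0.129 m and y of slim2 in the frame of rail_slim between -0.008 and 0.008 m and z of slim2 in the frame of rail_slim between -0.005 and 0.007 m and x of rail_slim in the frame of slim2 above 0 m and x of slim3 in the frame of rail_slim between 0.012 and 0.129 m and y of slim3 in the frame of rail_slim between -0.008 and 0.008 m and z of slim3 in the frame of rail_slim between -0.005 and 0.007 m and x of rail_slim in the frame of slim3 above 0 m and linear speed of each of deep1, deep2, deep3, slim1, slim2, slim3 below 0.02 m/s); the robot touches nothing.
It fails at once if the stain jar is knocked over (angle between stain_jar's own z axis and vertical above 0.6 rad).
Of deep1, deep2, deep3 only 2 to 3 are there at a start; the rules pass over those that are not, and their reading is None.
Of slim1, slim2, slim3 only 2 to 3 are there at a start; the rules pass over those that are not, and their reading is None.
At some moment in a run one of deep1, deep2, deep3, slim1, slim2, slim3 may be knocked a few centimetres aside while the robot is not near it.
It also fails if it takes over 210 s, if anything falls off the work surface, if the arm or the gripper's body presses on something with over 40 N, if the wrist force passes 120 N, or if a joint passes its speed limit or range.

## Working session

There is one attempt and no reset: what is moved stays moved. The work goes in short steps, each a Python script; the robot and the scene stay as the last script left them, time stands still between calls to the robot, and variables do not carry over. Pictures are saved under pics/ and viewed, at most 14 in all, crops included, and the job is handed in when it is done.

```bash
mkdir -p pics; ls; python3 - <<'E'
from bench import *
import cv2,numpy as np
for n in ("scene","top"):
    im=get_image(n); cv2.imwrite(f"pics/{n}0.png",im["frame"]); print(n,im["camera_matrix"].tolist(),im["k1"],np.round(im["view"],4).tolist())
s=state();print(s["time"],s["ee_pos"],s["ee_rot"],s["finger_gap"])
E
```

```text
pics
scene [[508.99827804956124, 0.0, 321.1358411570771], [0.0, 508.99827804956124, 245.83719641971126], [0.0, 0.0, 1.0]] 0.03261800147555892 [[-0.8676, 0.4969, 0.0181, 0.5405], [-0.2594, -0.4834, 0.8361, 0.0182], [0.4242, 0.7207, 0.5483, -1.4226], [0.0, 0.0, 0.0, 1.0]]
top [[601.1279223048099, 0.0, 314.47551330378656], [0.0, 601.1279223048099, 249.55570805442352], [0.0, 0.0, 1.0]] 0.061432487070484786 [[0.0096, -0.9999, 0.011, -0.1086], [0.9811, 0.0115, 0.1933, -0.601], [-0.1934, 0.009, 0.9811, -1.0882], [0.0, 0.0, 0.0, 1.0]]
0.1 [ 0.2499414  -0.54521375  0.22965563] [-8.10220372e-04  9.76998605e-01  2.13244110e-01 -1.34331855e-04] 0.08762693687091307
```

View pics/scene0.png

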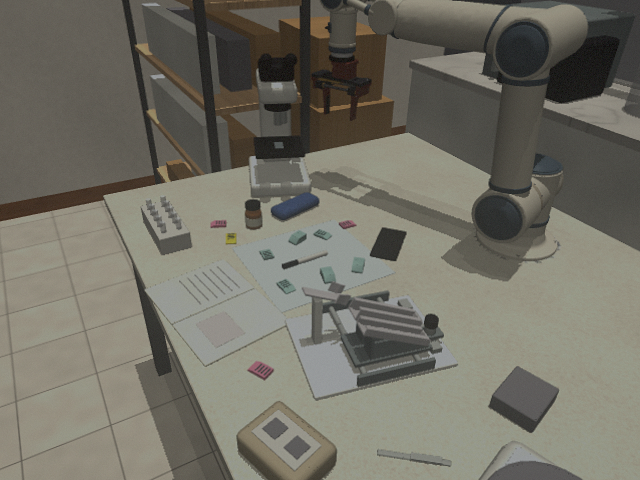

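View pics/top0.png

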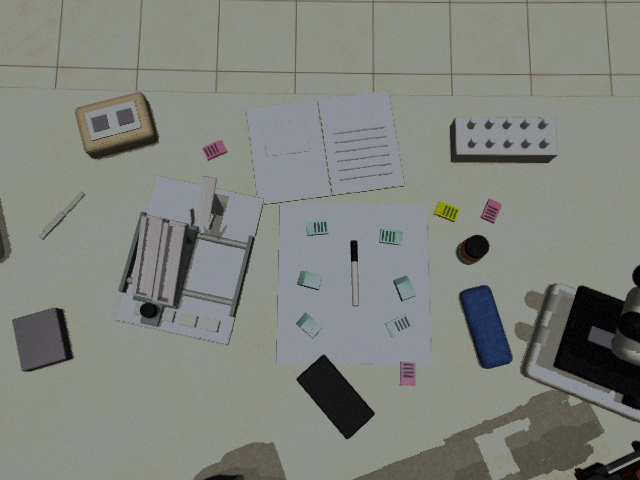

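```bash
cat > h.py <<'E'
from bench import *
import cv2,numpy as np
from scipy.spatial.transform import Rotation as R
def undist(im,uv):
    uv=np.asarray(uv,float).reshape(-1,1,2)
    return cv2.undistortPoints(uv,np.array(im["camera_matrix"]),np.array([im["k1"],0,0,0.])).reshape(-1,2)
def ray(im,uv):
    n=undist(im,uv); V=np.array(im["view"]); d=np.c_[n[:,0],-n[:,1],-np.ones(len(n))]@V[:3,:3]
    return -V[:3,:3].T@V[:3,3], d      # d has unit optical depth
def onplane(im,uv,z):
    c,d=ray(im,uv); return c+d*((z-c[2])/d[:,2])[:,None]
def cloud(im,mask=None):
    D=np.array(im["depth"]); v,u=np.nonzero((D>0) if mask is None else (D>0)&mask)
    c,d=ray(im,np.c_[u,v]); return c+d*D[v,u][:,None],np.c_[u,v]
def proj(im,P):
    V=np.array(im["view"]); p=np.atleast_2d(P)@V[:3,:3].T+V[:3,3]; n=np.c_[p[:,0],-p[:,1]]/-p[:,2:]
    n=n*(1+im["k1"]*(n**2).sum(1,keepdims=True)); K=np.array(im["camera_matrix"]); return n@K[:2,:2].T+K[:2,2]
def down(yaw): # tool down, tool x axis at yaw; 
    return R.from_euler('z',yaw)*R.from_euler('x',np.pi)
def quat(r): q=r.as_quat(); return [float(q[3]),*map(float,q[:3])]
def greens(im):
    hsv=cv2.cvtColor(im["frame"],cv2.COLOR_BGR2HSV)
    m=cv2.inRange(hsv,(60,28,60),(100,150,255)); m=cv2.morphologyEx(m,cv2.MORPH_CLOSE,np.ones((5,5)))
    return m,[c for c in cv2.findContours(m,cv2.RETR_EXTERNAL,cv2.CHAIN_APPROX_NONE)[0] if cv2.contourArea(c)>60]
E
python3 - <<'E'
from h import *
im=get_image("top"); np.set_printoptions(precision=4,suppress=True)
m,cs=greens(im)
f=im["frame"]
for c in cs:
    mk=np.zeros(m.shape,np.uint8); cv2.drawContours(mk,[c],-1,255,-1); P,uv=cloud(im,mk>0)
    xy=P[:,:2]; w=onplane(im,c.reshape(-1,2),0.009)[:,:2]; r=cv2.minAreaRect((w*1000).astype(np.float32))
    print(np.round(uv.mean(0)),len(uv),"c",xy.mean(0),"zpct",np.percentile(P[:,2],[5,50,95]),"rect",r)
    u=np.linalg.svd(xy-xy.mean(0),full_matrices=False)[2][0]; s=(xy-xy.mean(0))@u
    print("  dir",u,"z profile",[round(float(np.median(P[(s>=a)&(s<a+.008),2])),4) for a in np.arange(-.024,.022,.008) if ((s>=a)&(s<a+.008)).any()])
a=cv2.resize(f[165:355,110:275],None,fx=3,fy=3,interpolation=cv2.INTER_CUBIC)
b=cv2.resize(f[210:345,290:420],None,fx=2.2,fy=2.2,interpolation=cv2.INTER_CUBIC)
o=np.zeros((600,800,3),np.uint8); o[:a.shape[0],:a.shape[1]]=a; o[:b.shape[0],500:500+b.shape[1]]=b; cv2.imwrite("pics/m1.png",o)
# feeder
P,uv=cloud(im); sel=(P[:,1]>0)&(P[:,1]<.45)&(P[:,0]>.3)&(P[:,0]<.75)
hsv=cv2.cvtColor(f,cv2.COLOR_BGR2HSV); 
k=sel&(hsv[uv[:,1],uv[:,0],2]<45)&(P[:,2]>.03); print("dark high",k.sum(),P[k].mean(0),uv[k].mean(0),np.percentile(P[k,2],[5,50,95]))
wt=sel&(P[:,2]>.006)&(P[:,2]<.014); print("plate rect",cv2.minAreaRect((P[wt,:2]*1000).astype(np.float32)),wt.sum())
hi=sel&(P[:,2]>.085); print("high",hi.sum(),P[hi].mean(0),P[hi].min(0),P[hi].max(0))
E
```

```text
[400. 325.] 256 c [ 0.4642 -0.27  ] zpct [0.0025 0.008  0.0129] rect ((464.11688232421875, -267.7028503417969), (27.35483741760254, 45.851783752441406), 26.711530685424805)
  dir [ 0.5199 -0.8542] z profile [0.0052, 0.0083, 0.0087, 0.0091, 0.0091, 0.0079]
[307. 322.] 228 c [ 0.4679 -0.0895] zpct [0.0073 0.0179 0.0224] rect ((463.9635314941406, -91.58187103271484), (41.99658966064453, 28.67218017578125), 48.462074279785156)
  dir [0.2975 0.9547] z profile [0.0185, 0.0204, 0.0192, 0.0177, 0.013, 0.0092]
[404. 287.] 353 c [ 0.5372 -0.2787] zpct [0.0045 0.0182 0.0223] rect ((538.0011596679688, -279.66912841796875), (45.042945861816406, 32.11643981933594), 21.4124698638916)
  dir [-0.9289 -0.3703] z profile [0.0098, 0.0168, 0.0192, 0.0196, 0.0189, 0.0187]
[309. 279.] 329 c [ 0.5507 -0.0929] zpct [0.0077 0.0182 0.0224] rect ((551.6607055664062, -93.0831069946289), (43.84749221801758, 31.13934326171875), 74.2948226928711)
  dir [-0.2618 -0.9651] z profile [0.0096, 0.0159, 0.0188, 0.019, 0.0195, 0.0196]
[391. 236.] 316 c [ 0.641  -0.2552] zpct [0.0025 0.0084 0.0124] rect ((640.861083984375, -255.09288024902344), (44.4029426574707, 29.59772300720215), 83.32760620117188)
  dir [-0.0651 -0.9979] z profile [0.0084, 0.0086, 0.0088, 0.0091, 0.0086, 0.005]
[317. 227.] 321 c [ 0.6577 -0.1069] zpct [0.0027 0.0085 0.0129] rect ((657.816162109375, -106.61930084228516), (29.94432830810547, 44.99258804321289), 6.4919610023498535)
  dir [ 0.1054 -0.9944] z profile [0.0051, 0.0082, 0.0092, 0.0086, 0.0091, 0.0093]
dark high 1019 [0.5495 0.1714 0.0586] [168.5172 275.6241] [0.0317 0.0462 0.1129]
plate rect ((526.0333862304688, 224.73989868164062), (449.13763427734375, 447.8383483886719), 89.99971771240234) 9062
high 2899 [0.6248 0.1517 0.1109] [0.5239 0.0761 0.085 ] [0.7178 0.227  0.1546]
```

View pics/m1.png

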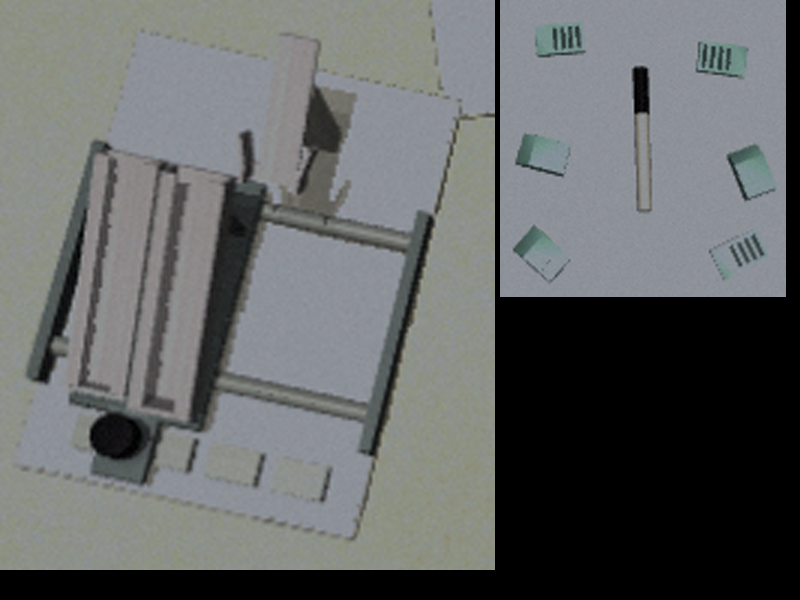

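```bash
python3 - <<'E'
from h import *
np.set_printoptions(precision=4,suppress=True)
im=get_image("top")
c=np.array([(142,32),(460,98),(355,537),(18,465)])/3+[110,165]-.33
W=onplane(im,c,.01); print(W); print("sides",[np.linalg.norm(W[i]-W[(i+1)%4]) for i in range(4)])
P,uv=cloud(im); b=(P[:,0]>.35)&(P[:,0]<.45)&(P[:,1]<.0)&(P[:,1]>-.1); print("bench z",np.median(P[b,2]))
yaw=np.arctan2(*((W[0]-W[3])+(W[1]-W[2]))[[1,0]]); print("yaw",yaw)
ex=np.array([np.cos(yaw),np.sin(yaw)]); ey=np.array([-ex[1],ex[0]]); C=W.mean(0)[:2]
F=np.c_[(P[:,:2]-C)@ex,(P[:,:2]-C)@ey,P[:,2]]
s=(abs(F[:,0])<.2)&(abs(F[:,1])<.13)
for x0 in np.arange(-.16,.2,.015):
    k=s&(abs(F[:,0]-x0)<.0075)
    r=[]
    for y0 in np.arange(-.12,.13,.012):
        q=k&(abs(F[:,1]-y0)<.006); r.append("%4.0f"%(1000*np.percentile(F[q,2],80)) if q.sum() else "   .")
    print("%4.0f"%(x0*1000)," ".join(r))
# knob
hsv=cv2.cvtColor(im["frame"],cv2.COLOR_BGR2HSV); m=cv2.inRange(hsv,(0,0,0),(180,255,40)); m[:295]=0;m[330:]=0;m[:,:130]=0;m[:,170:]=0
u=np.argwhere(m)[:,::-1]; D=np.array(im["depth"])[m>0]; z=cloud(im,m>0)[0][:,2]; print("knob px",u.mean(0),len(u),np.percentile(z,[10,50,90]))
for zz in (.04,.05,.06): print(zz,onplane(im,[u.mean(0)],zz))
E
```

```text
[[0.7613 0.2177 0.01  ]
 [0.7183 0.0025 0.01  ]
 [0.4253 0.062  0.01  ]
 [0.4697 0.279  0.01  ]]
sides [np.float64(0.21946992873791837), np.float64(0.29896670159946787), np.float64(0.2215222092517521), np.float64(0.2979779955282609)]
bench z 0.0015310646147470575
yaw -0.2037193183912457
-160    3    3    3    3    3    2    3    3    3    3    4    2    2    2    3    2    2    3    3    3    3
-145    3   11   12   12   12   13   12   13   13   12   13   12   35   37   38   15   12   13   12   12    3
-130    3   11   12   23   25   24   14   23   24   23   16   23   37   73   73   38   23   14   12   12    4
-115    1   13   13   23   24   24   14   24   24   25   19   25   58   75   74    .   25   14   13   12    3
-100    3   17   12   13   13   12   12   13   13   13   63   65   64   69   57   56   56   55   13   14    2
 -85    3   36   15   12   13   12   13   13   13   12   72   75   52   75   65   52   63   66   14   35   27
 -70    3   36   27   28   28   28   27   27   28   28   80   83   58   83   72   59   70   72   28   35    7
 -55    3   36   13   13   13   13   12   
[... 1272 characters left out ...]
    3
 125    3   12   13   13   13   13   13  148  148  150    .   13   13   13   13   13   13   13   12   12    4
 140    7   12   11   12   13   12   13   13   13   13    .   13   12   13   11   13   12   12   13   12    3
 155   10    8    9    3    4    4    4    3    5    4    .    .    5    4    4    3    3    4    3    3    3
 170    9   10    9    4    2    3    3    3    3    2    3    4    4    3    3    3    3    3    3    3    2
 185    9    9   10    6    2    3    3    3    3    3    3    3    2    3    3    3    3    2    2    2    3
knob px [149.4141 310.4758] 227 [0.0378 0.0718 0.075 ]
0.04 [[0.485  0.2081 0.04  ]]
0.05 [[0.4841 0.2055 0.05  ]]
0.06 [[0.4832 0.2029 0.06  ]]
```

```bash
python3 - <<'E'
from h import *
np.set_printoptions(precision=4,suppress=True)
im=get_image("top"); yaw=-.2037; C=np.array([.59365,.1403])
ex=np.array([np.cos(yaw),np.sin(yaw)]); ey=np.array([-ex[1],ex[0]])
P,uv=cloud(im); P[:,2]-=.0015
F=np.c_[(P[:,:2]-C)@ex,(P[:,:2]-C)@ey,P[:,2]]
t=(F[:,0]>.075)&(F[:,0]<.15)&(abs(F[:,1]+.025)<.025)&(F[:,2]>.10)
T=F[t]; k=T[T[:,0]>.085]
print("tongue y by x",[(round(x,3),np.round(np.percentile(T[abs(T[:,0]-x)<.004,1],[2,98]),4)) for x in (.08,.09,.1,.11,.12,.128)])
print("x end",np.percentile(T[:,0],[98,99.5,100]),"fit z=ax+b",np.polyfit(k[:,0],k[:,2],1))
w=(F[:,0]>.03)&(F[:,0]<.085)&(abs(F[:,1]+.026)<.03)&(F[:,2]>.05);Wl=F[w]; res=Wl[:,2]-(.1485-.0015+(Wl[:,0]-.125)*.4663)
h=Wl[res>.008]; print("walls x",np.percentile(h[:,0],[1,5,50,95,99]),"y",[np.percentile(h[abs(h[:,0]-x)<.004,1],[5,50,95]) for x in(.04,.05,.06,.065)])
r=(F[:,0]<.06)&(F[:,1]>-.008)&(F[:,1]<.045)&(F[:,2]>.055)&(F[:,0]>-.11)
G=F[r]; print("deep tube x",np.percentile(G[:,0],[1,99]),"y",[np.percentile(G[abs(G[:,0]-x)<.006,1],[2,98]) for x in(-.06,-.02,.02)])
kn=(F[:,0]<-.105)&(F[:,0]>-.145)&(abs(F[:,1]-.042)<.03)&(F[:,2]>.066); K=F[kn]; print("knob",K.mean(0),(K.min(0)+K.max(0))/2,K.max(0)-K.min(0),"world",C+K[:,:1].mean()*ex+K[:,1].mean()*ey,np.median(K[:,2]))
p=C-.122*ex+.042*ey
for s in (0,np.pi/2,-np.pi/2,np.pi): 
    for z in (.16,.052): print(s,z,inverse_kinematics([*p,z],quat(down(yaw+s))))
for s in (0,np.pi):
    q=R.from_euler('z',yaw)*R.from_euler('y',-np.deg2rad(25))*R.from_euler('z',s)*R.from_euler('x',np.pi)
    g=C+.085*ex-.026*ey; print(q.as_matrix()[:,2],inverse_kinematics([*g,.15],quat(q)))
E
```

```text
tongue y by x [(0.08, array([-0.0386, -0.016 ])), (0.09, array([-0.0384, -0.0152])), (0.1, array([-0.039 , -0.0157])), (0.11, array([-0.0386, -0.0156])), (0.12, array([-0.0389, -0.0156])), (0.128, array([-0.0388, -0.0151]))]
x end [0.1281 0.1291 0.1299] fit z=ax+b [0.5375 0.0784]
walls x [0.0301 0.0318 0.0496 0.0649 0.0673] y [array([-0.0451, -0.0104, -0.0014]), array([-0.046 , -0.0119, -0.0084]), array([-0.0476, -0.009 , -0.0049]), array([-0.0492, -0.0077, -0.0049])]
deep tube x [-0.1019  0.0448] y [array([-0.0021,  0.0443]), array([-0.0021,  0.0441]), array([-0.0024,  0.0443])]
knob [-0.1199  0.0406  0.0712] [-0.1197  0.0404  0.0713] [0.0267 0.0264 0.0102] world [0.4845 0.2043] 0.07106438627978923
0 0.16 [ 0.3388 -0.1144  1.5593 -0.      1.6967  2.1133]
0 0.052 [ 0.3388 -0.0717  1.712  -0.      1.5012  2.1133]
1.5707963267948966 0.16 [ 0.3388 -0.1144  1.5593 -0.      1.6967  0.5425]
1.5707963267948966 0.052 [ 0.3388 -0.0717  1.712  -0.      1.5012  0.5425]
-1.5707963267948966 0.16 [ 0.3388 -0.1144  1.5593  0.      1.6967 -2.5991]
-1.5707963267948966 0.052 [ 0.3388 -0.0717  1.712   0.      1.5012 -2.5991]
3.141592653589793 0.16 [ 0.3388 -0.1144  1.5593  0.      1.6967 -1.0283]
3.141592653589793 0.052 [ 0.3388 -0.0717  1.712   0.      1.5012 -1.0283]
[ 0.4139 -0.0855 -0.9063] [ 0.1723 -0.049   1.5718 -0.1664  1.2141  1.973 ]
[ 0.4139 -0.0855 -0.9063] [ 0.1723 -0.049   1.5718 -0.1664  1.2141 -1.1686]
```

```bash
cat >> h.py <<'E'
yaw=-.2037; C=np.array([.59365,.1403]); ex=np.array([np.cos(yaw),np.sin(yaw)]); ey=np.array([-ex[1],ex[0]])
def fpt(x,y,z): return [*(C+x*ex+y*ey),z]
def rep(t):
    s=state(); f=s["ft_force"]; print(t,"t%.1f"%s["time"],"ee",np.round(s["ee_pos"],4),"F(feeder)",np.round([f[:2]@ex,f[:2]@ey,f[2]],1),"gap %.4f ff %s"%(s["finger_gap"],np.round(s["finger_force"],1)),flush=True)
np.set_printoptions(precision=4,suppress=True)
E
python3 - <<'E'
from h import *
q=quat(down(yaw+np.pi))
move_l([.25,-.545,.30],.25); move_l([.17,-.37,.30],.25)
move_to([.4845,.2043,.17],q); rep("above")
im=get_image("wrist"); cv2.imwrite("pics/w1.png",im["frame"])
move_l([.4845,.2043,.057],.12); rep("low"); close(); rep("closed")
E
```

```text
above t4.0 ee [0.4849 0.2035 0.1703] F(feeder) [-0.   0.5 -0.3] gap 0.0876 ff 0.0
low t5.1 ee [0.4851 0.2045 0.0581] F(feeder) [ 1.  -1.   0.1] gap 0.0878 ff 0.0
closed t6.1 ee [0.4845 0.2044 0.057 ] F(feeder) [0.4 0.7 0.3] gap 0.0276 ff 30.0
```

View pics/w1.png

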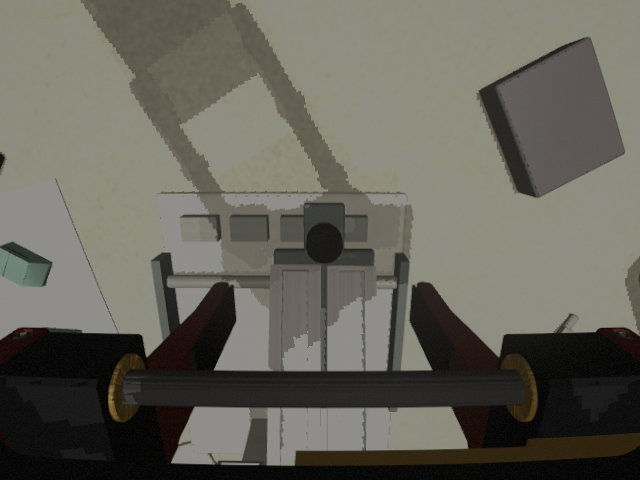

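The wrist picture shows the knob at about (325,243), centred between the fingers; it is gripped at a 27.6 mm gap, which matches its 28 mm diameter.

```bash
python3 - <<'E'
from h import *
p=np.array(state()["ee_pos"]); p[:]=[.4845,.2043,.057]
d=np.array([*-ey,0])
move_l(p+[0,0,.0145],.05); hold(.2); rep("lifted")
move_l(p+[0,0,.0145]+.044*d,.05); hold(.2); rep("moved")
move_l(p+[0,0,.0005]+.044*d,.04); hold(.2); rep("lowered")
gripper_open(); hold(.3); rep("open")
move_l(p+[0,0,.113]+.044*d,.15)
im=get_image("top"); P,uv=cloud(im); P[:,2]-=.0015
F=np.c_[(P[:,:2]-C)@ex,(P[:,:2]-C)@ey,P[:,2]]
G=F[(F[:,0]<0)&(F[:,0]>-.07)&(abs(F[:,1])<.1)&(F[:,2]>.07)]; print("tube y",np.percentile(G[:,1],[2,98]))
cv2.imwrite("pics/t2.png",im["frame"])
E
```

```text
lifted t6.7 ee [0.4843 0.2039 0.0708] F(feeder) [  3.2  -1.3 -10.5] gap 0.0275 ff 30.0
moved t7.9 ee [0.4754 0.1612 0.0713] F(feeder) [  1.   -1.7 -10.5] gap 0.0275 ff 30.0
lowered t8.6 ee [0.4755 0.1615 0.0576] F(feeder) [-2.7  1.4 -6.9] gap 0.0271 ff 30.0
open t10.0 ee [0.4756 0.1612 0.0575] F(feeder) [-0.1 -0.8 -0.4] gap 0.0878 ff 0.0
tube y [-0.0473  0.0369]
```

```bash
cat >> h.py <<'E'
def finds(im,deep):
    """green cassettes on the bench: xy, yaw (+x = nose), kind by height"""
    m,cs=greens(im); out=[]
    for c in cs:
        mk=np.zeros(m.shape,np.uint8); cv2.drawContours(mk,[c],-1,255,-1); P,_=cloud(im,mk>0)
        if len(P)<100: continue
        P=P[(P[:,2]>0)&(P[:,2]<.035)]
        if len(P)<100 or P[:,1].mean()>-.02: continue
        h=np.percentile(P[:,2],80); isdeep=h>.0145
        if isdeep!=deep: continue
        r=cv2.minAreaRect((P[P[:,2]>.003,:2]*1000).astype(np.float32)); b=cv2.boxPoints(r)/1000
        e0,e1=b[1]-b[0],b[2]-b[1]; L=e0 if np.linalg.norm(e0)>np.linalg.norm(e1) else e1
        u=L/np.linalg.norm(L); ctr=np.array(r[0])/1000; s=(P[:,:2]-ctr)@u
        a,z=np.median(P[s>.014,2]),np.median(P[s<-.014,2]); 
        if a>z: u=-u
        out.append(dict(c=ctr,yaw=np.arctan2(u[1],u[0]),size=np.sort(r[1]),dz=abs(a-z),h=h))
    return out
GX,GY,GZ=.0885,-.0272,.129
def pick(c,deep,zoff=0):
    """hover, refine with the wrist camera, grip, lift; returns sign used"""
    best=None
    for s in (0,np.pi):
        q=quat(down(c["yaw"]+s)); sol=inverse_kinematics([*c["c"],.2],q)
        if sol is not None:
            v=abs(sol[5])
            qp,_=placeq(s); sp=inverse_kinematics(gate(.06),qp)
            if sp is None: continue
            v=max(v,abs(sp[5]))
            if best is None or v<best[0]: best=(v,s)
    s=best[1]; move_to([*c["c"],.19],quat(down(c["yaw"]+s))); hold(.1)
    f=[x for x in finds(get_image("wrist"),deep) if np.linalg.norm(x["c"]-c["c"])<.03]
    if f:
        d=min(f,key=lambda x:np.linalg.norm(x["c"]-c["c"])); print("wrist",d)
        if abs(d["size"][1]-44)<5 and abs(d["size"][0]-28)<5 and np.cos(d["yaw"]-c["yaw"])>.9: c=d
    q=quat(down(c["yaw"]+s)); z=(.010 if deep else .0092)+zoff
    move_l([*c["c"],.08],.25,q); move_l([*c["c"],z],.1); rep("at"); close(); rep("gripped")
    move_l([*c["c"],.22],.25); hold(.1); rep("up"); return s
def placeq(s):
    r=R.from_euler('z',yaw)*R.from_euler('y',-np.deg2rad(25))*R.from_euler('z',np.pi+s)*R.from_euler('x',np.pi); return quat(r),r
def gate(h,dx=0):
    n=np.array([-np.sin(np.deg2rad(25)),np.cos(np.deg2rad(25))]); t=np.array([n[1],-n[0]])
    p=np.array([GX,GZ])+h*n+dx*t; return fpt(p[0],GY,p[1])
E
python3 - <<'E'
from h import *
move_l([.4755,.1615,.25],.25); move_to([.50,-.19,.30],quat(down(0.3)))
im=get_image("top"); P,uv=cloud(im); P[:,2]-=.0015
F=np.c_[(P[:,:2]-C)@ex,(P[:,:2]-C)@ey,P[:,2]]
kn=F[(F[:,0]<-.105)&(F[:,0]>-.145)&(abs(F[:,1])<.03)&(F[:,2]>.06)]; print("knob",kn.mean(0),np.median(kn[:,2]))
T=F[(F[:,0]>.09)&(F[:,0]<.125)&(abs(F[:,1]-GY)<.008)&(F[:,2]>.1)]; print("tongue z at gate",np.median(T[:,2]-.4663*(T[:,0]-GX)),len(T))
im=get_image("wrist"); cv2.imwrite("pics/w2.png",im["frame"])
for d in (True,False): print(*finds(im,d),sep="\n")
E
```

```text
knob [-0.1203 -0.0037  0.0707] 0.070998185433579
tongue z at gate 0.12918469235349525 184
{'c': array([ 0.463 , -0.0928]), 'yaw': np.float32(0.8650743), 'size': array([27.3763, 43.2284]), 'dz': np.float64(0.0077584120299698245), 'h': np.float64(0.018046038614125237)}
{'c': array([ 0.5382, -0.2786]), 'yaw': np.float32(0.35786703), 'size': array([26.7961, 43.187 ]), 'dz': np.float64(0.008254052381016508), 'h': np.float64(0.01816327174459321)}
{'c': array([ 0.5539, -0.0848]), 'yaw': np.float32(-0.23806329), 'size': array([26.068 , 27.1697]), 'dz': np.float64(nan), 'h': np.float64(0.01746691427473902)}
{'c': array([ 0.4649, -0.268 ]), 'yaw': np.float32(2.0161297), 'size': array([27.4768, 42.5393]), 'dz': np.float64(0.0035822944406082857), 'h': np.float64(0.008022582689365421)}
{'c': array([ 0.6408, -0.2584]), 'yaw': np.float32(-1.7107737), 'size': array([27.8717, 35.2726]), 'dz': np.float64(0.0037392353601536366), 'h': np.float64(0.00816640694704579)}
{'c': array([ 0.6575, -0.0983]), 'yaw': np.float32(0.0998962), 'size': array([25.6331, 27.465 ]), 'dz': np.float64(nan), 'h': np.float64(0.008065798417417547)}
  return _methods._mean(a, axis=axis, dtype=dtype,
  ret = ret.dtype.type(ret / rcount)
```

View pics/w2.png

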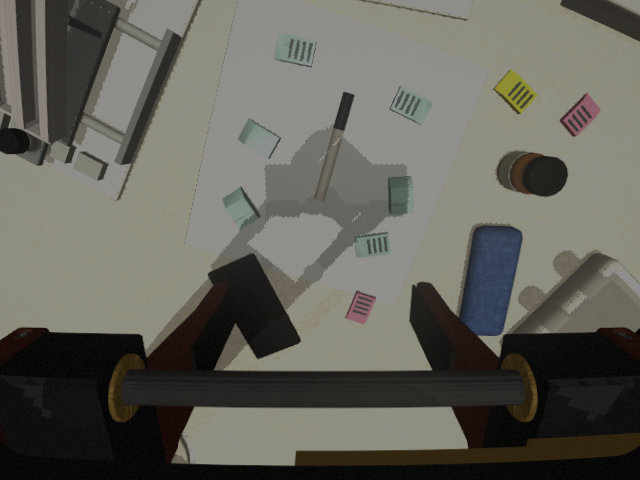

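Pin is seated in the middle notch (knob moved 44 mm, back at 71 mm height). The wrist view shows all six green cassettes, the deep ones at about (260,138), (240,205) and (400,195). Next is the first deep cassette.

```bash
cat >> h.py <<'E'
def place(s,deep):
    q,_=placeq(s); h=.010 if deep else .0092
    move_to(gate(.07),q); move_l(gate(h+.012),.15); hold(.1); rep("near")
    f0=state()["ft_force"][2]
    for d in np.arange(.004,-.0021,-.001):
        move_l(gate(h+d),.04); hold(.05); f=state()["ft_force"][2]-f0
        if f>2.5: break
    print("contact at d=%.4f dF=%.1f"%(d,f)); rep("placed")
    gripper_open(); hold(.3); move_l(gate(.09),.25); rep("released")
def locate(deep):
    im=get_image("top"); return finds(im,deep),im
E
python3 - <<'E'
from h import *
c=dict(c=np.array([.463,-.0928]),yaw=.865)
s=pick(c,True); place(s,True)
im=get_image("top"); cv2.imwrite("pics/t3.png",cv2.resize(im["frame"][150:370,100:440],None,fx=2.3,fy=2.3))
print(*finds(im,True),sep="\n")
E
```

```text
wrist {'c': array([ 0.4626, -0.0922]), 'yaw': np.float32(0.85390776), 'size': array([27.4929, 43.6784]), 'dz': np.float64(0.008388900293849505), 'h': np.float64(0.01790991113540217)}
at t15.4 ee [ 0.4631 -0.0923  0.0107] F(feeder) [ 0.2  0.3 -0.3] gap 0.0882 ff 0.0
gripped t16.4 ee [ 0.4626 -0.0922  0.01  ] F(feeder) [-0.4  0.1 -0.4] gap 0.0275 ff 30.0
up t17.5 ee [ 0.4619 -0.092   0.2178] F(feeder) [-1.2  0.6 -0.3] gap 0.0278 ff 30.0
near t19.5 ee [0.6661 0.0976 0.1506] F(feeder) [-0.3  0.3  0. ] gap 0.0277 ff 30.0
contact at d=0.0000 dF=4.7
placed t21.1 ee [0.6707 0.0967 0.1389] F(feeder) [-4.  -0.5  4.8] gap 0.0275 ff 30.0
released t22.9 ee [0.6378 0.1037 0.212 ] F(feeder) [ 1.1 -0.4  0. ] gap 0.0879 ff 0.0
{'c': array([ 0.5381, -0.2791]), 'yaw': np.float32(0.3696321), 'size': array([28.7943, 44.9396]), 'dz': np.float64(0.00800534230314276), 'h': np.float64(0.02055554388505554)}
{'c': array([ 0.551 , -0.0927]), 'yaw': np.float32(1.3283452), 'size': array([28.1911, 44.2139]), 'dz': np.float64(0.006513415906122977), 'h': np.float64(0.020219870870671786)}
```

View pics/t3.png

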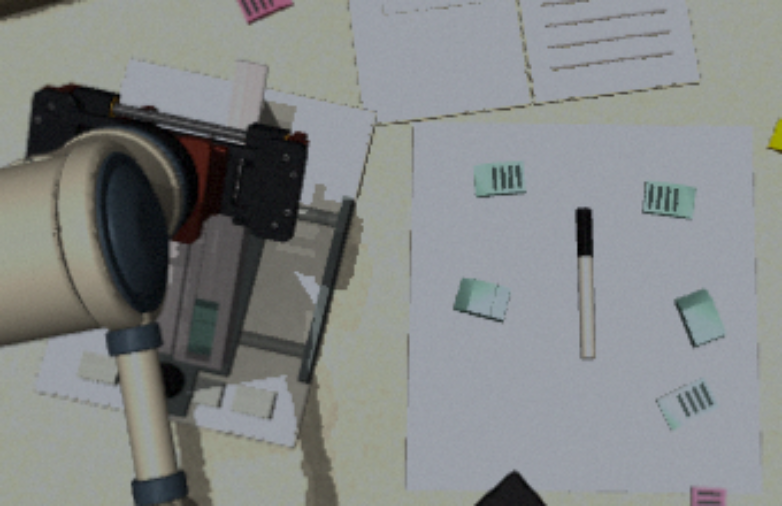

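The first cassette is visible low in the deep rail at about (202,328), and the tongue contact height matches. I'll do the other two deep ones.

```bash
python3 - <<'E'
from h import *
for k in range(2):
    L,_=locate(True); print(len(L)); c=min(L,key=lambda x:-x["c"][1]); print(c)
    place(pick(c,True),True)
move_to([.45,-.1,.35],quat(down(.3)))
im=get_image("top"); f=im["frame"]; cv2.imwrite("pics/t4.png",cv2.resize(f[165:355,110:275],None,fx=3,fy=3))
P,uv=cloud(im); P[:,2]-=.0015; g=greens(im)[0][uv[:,1],uv[:,0]]>0
F=np.c_[(P[:,:2]-C)@ex,(P[:,:2]-C)@ey,P[:,2]]
k=g&(abs(F[:,1]-GY)<.03)&(F[:,0]>-.13)&(F[:,0]<.13); print("green x range",np.percentile(F[k,0],[2,50,98]),k.sum()); print(*finds(im,False),sep="\n")
print(*finds(im,True))
E
```

```text
2
{'c': array([ 0.5509, -0.0928]), 'yaw': np.float32(1.3362558), 'size': array([28.1591, 43.7429]), 'dz': np.float64(0.008572549165192456), 'h': np.float64(0.02010920547638051)}
wrist {'c': array([ 0.5512, -0.0925]), 'yaw': np.float32(1.3282503), 'size': array([27.4848, 43.5869]), 'dz': np.float64(0.008192190214087208), 'h': np.float64(0.017942071760560674)}
at t25.7 ee [ 0.5516 -0.0926  0.0104] F(feeder) [-0.2 -0.3  1.1] gap 0.0877 ff 0.0
gripped t26.6 ee [ 0.5512 -0.0925  0.01  ] F(feeder) [-0.1 -0.  -0.2] gap 0.0276 ff 30.0
up t27.7 ee [ 0.5505 -0.0923  0.2175] F(feeder) [-0.4  0.  -0.5] gap 0.0282 ff 30.0
near t29.4 ee [0.6662 0.0974 0.1506] F(feeder) [0.1 0.2 0.3] gap 0.0278 ff 30.0
contact at d=0.0000 dF=4.3
placed t31.0 ee [0.6707 0.0967 0.1389] F(feeder) [-4.3 -1.   4.7] gap 0.0276 ff 30.0
released t32.8 ee [0.6378 0.1037 0.212 ] F(feeder) [-0.4 -0.  -0.4] gap 0.0882 ff 0.0
1
{'c': array([ 0.5387, -0.2803]), 'yaw': np.float32(0.36906382), 'size': array([32.148 , 44.2925]), 'dz': np.float64(0.007913138258746732), 'h': np.float64(0.020185093227835172)}
wrist {'c': array([ 0.538
[... 573 characters left out ...]
 [-5.1  0.1  4.9] gap 0.0277 ff 30.0
released t43.6 ee [0.6378 0.1037 0.212 ] F(feeder) [-0.3 -0.6 -1.4] gap 0.0876 ff 0.0
green x range [-0.0914 -0.0343  0.023 ] 712
{'c': array([ 0.4646, -0.2677]), 'yaw': np.float32(2.0380507), 'size': array([26.5254, 44.1454]), 'dz': np.float64(0.002502501213174968), 'h': np.float64(0.011249218807497519)}
{'c': array([ 0.6408, -0.255 ]), 'yaw': np.float32(-1.7311574), 'size': array([30.2604, 44.1939]), 'dz': np.float64(0.0027943871394462416), 'h': np.float64(0.010660281653494686)}
{'c': array([ 0.6638, -0.1064]), 'yaw': np.float32(1.5230162), 'size': array([20.8311, 43.1629]), 'dz': np.float64(0.0037728563682175587), 'h': np.float64(0.011151016196005337)}
```

View pics/t4.png

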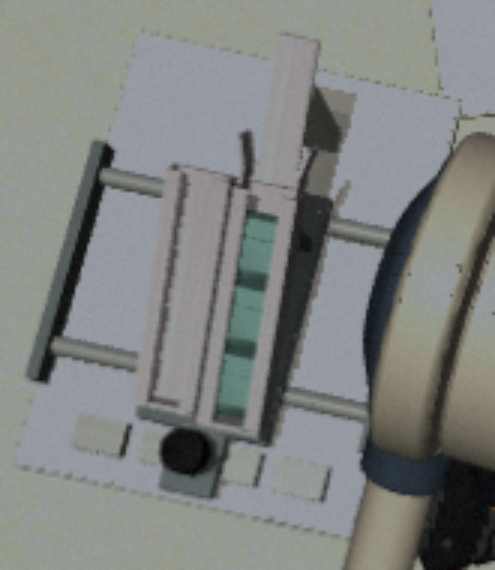

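All three deep cassettes lie end to end in the deep rail, the dark sloping faces at about (250,280) and (240,348) pointing downhill. Indexing one more notch.

```bash
python3 - <<'E'
from h import *
d=np.array([*-ey,0]); p=np.array([.4845,.2043,.057])+.0442*d
move_to(p+[0,0,.113],quat(down(yaw+np.pi))); move_l(p,.12); close(); rep("closed")
move_l(p+[0,0,.0145],.05); hold(.2); rep("lifted")
move_l(p+[0,0,.0145]+.044*d,.05); hold(.2); rep("moved")
move_l(p+[0,0,.0005]+.044*d,.04); hold(.2); rep("lowered")
gripper_open(); hold(.3); rep("open")
move_l(p+[0,0,.19]+.044*d,.25)
move_to([.50,-.19,.30],quat(down(0.3)))
im=get_image("top"); P,uv=cloud(im); P[:,2]-=.0015
F=np.c_[(P[:,:2]-C)@ex,(P[:,:2]-C)@ey,P[:,2]]
kn=F[(F[:,0]<-.105)&(F[:,0]>-.145)&(abs(F[:,1]+.047)<.03)&(F[:,2]>.06)]; print("knob",kn.mean(0),np.median(kn[:,2]))
print(*finds(im,False),sep="\n")
E
```

```text
closed t49.4 ee [0.4755 0.1611 0.057 ] F(feeder) [-0.2 -0.2 -0.5] gap 0.0275 ff 30.0
lifted t50.0 ee [0.4754 0.1607 0.0708] F(feeder) [  4.7  -0.8 -10.1] gap 0.0275 ff 30.0
moved t51.3 ee [0.4664 0.1179 0.0713] F(feeder) [  0.8  -0.4 -10.9] gap 0.0274 ff 30.0
lowered t52.0 ee [0.4666 0.1182 0.0576] F(feeder) [-3.2  0.6 -5.9] gap 0.0273 ff 30.0
open t53.3 ee [0.4667 0.1179 0.0575] F(feeder) [ 0.5  1.  -0.7] gap 0.0879 ff 0.0
knob [-0.1208 -0.0492  0.0708] 0.07085358097442401
{'c': array([ 0.4646, -0.2678]), 'yaw': np.float32(2.036495), 'size': array([28.2386, 44.5921]), 'dz': np.float64(0.0026085916798747055), 'h': np.float64(0.010851644324045307)}
{'c': array([ 0.6581, -0.1071]), 'yaw': np.float32(1.6949259), 'size': array([29.4033, 44.1762]), 'dz': np.float64(0.003490336128780025), 'h': np.float64(0.010624622964841457)}
```

```bash
python3 - <<'E'
from h import *
c=dict(c=np.array([.6581,-.1071]),yaw=1.69)
place(pick(c,False),False)
move_to([.45,-.1,.35],quat(down(.3)))
im=get_image("top"); f=im["frame"]; cv2.imwrite("pics/t5.png",cv2.resize(f[165:355,110:275],None,fx=3,fy=3))
print(*finds(im,False),sep="\n")
E
```

```text
wrist {'c': array([ 0.6586, -0.1063]), 'yaw': np.float32(1.6560278), 'size': array([27.4577, 43.2806]), 'dz': np.float64(0.003145633059005698), 'h': np.float64(0.008143825935185256)}
at t58.7 ee [ 0.6588 -0.1064  0.009 ] F(feeder) [ 0.1 -0.5 -0.6] gap 0.0879 ff 0.0
gripped t59.7 ee [ 0.6586 -0.1064  0.0092] F(feeder) [ 0.9 -1.4  0. ] gap 0.0275 ff 30.0
up t60.8 ee [ 0.658  -0.1062  0.2172] F(feeder) [ 0.4 -0.2 -0.6] gap 0.0276 ff 30.0
near t62.2 ee [0.6667 0.0971 0.1498] F(feeder) [-1.5 -0.6  0.3] gap 0.0274 ff 30.0
contact at d=0.0000 dF=3.6
placed t63.8 ee [0.671  0.0966 0.1381] F(feeder) [-4.9 -0.3  4. ] gap 0.0275 ff 30.0
released t65.6 ee [0.6378 0.1036 0.2119] F(feeder) [-0.2 -0.3  0.6] gap 0.0882 ff 0.0
{'c': array([ 0.465 , -0.2687]), 'yaw': np.float32(2.039208), 'size': array([26.482 , 45.6309]), 'dz': np.float64(0.003370658629087586), 'h': np.float64(0.01114353015611509)}
{'c': array([ 0.6416, -0.2553]), 'yaw': np.float32(-1.6785134), 'size': array([29.6614, 44.2585]), 'dz': np.float64(0.0029809846407709006), 'h': np.float64(0.010506900365154693)}
```

View pics/t5.png

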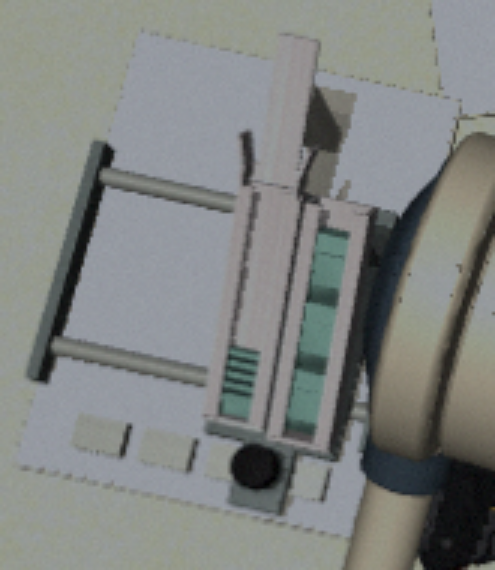

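The first slim cassette is at the bottom of the slim rail (240,385) with its plain sloping end downhill. Now the remaining two.

```bash
python3 - <<'E'
from h import *
for k in range(2):
    L,_=locate(False); print(len(L)); c=min(L,key=lambda x:-x["c"][0]); print(c)
    place(pick(c,False),False)
    if k==0: move_to([.45,-.0,.35],quat(down(.3)))
move_to([.45,-.1,.35],quat(down(.3))); hold(.3)
im=get_image("top"); f=im["frame"]; cv2.imwrite("pics/t6.png",cv2.resize(f[165:355,110:440],None,fx=2.4,fy=2.4))
P,uv=cloud(im); P[:,2]-=.0015; g=greens(im)[0][uv[:,1],uv[:,0]]>0
F=np.c_[(P[:,:2]-C)@ex,(P[:,:2]-C)@ey,P[:,2]]
k=g&(abs(F[:,1]-GY)<.02)&(F[:,0]>-.13)&(F[:,0]<.13); print("green x range",np.percentile(F[k,0],[2,50,98]),k.sum()); print(finds(im,False),finds(im,True))
E
```

```text
2
{'c': array([ 0.6411, -0.255 ]), 'yaw': np.float32(-1.7165586), 'size': array([28.9626, 43.8901]), 'dz': np.float64(0.0022388982784434797), 'h': np.float64(0.010424054798948968)}
wrist {'c': array([ 0.6416, -0.2549]), 'yaw': np.float32(-1.7009308), 'size': array([27.2462, 43.0088]), 'dz': np.float64(0.003622299964348208), 'h': np.float64(0.008185101679241524)}
at t70.3 ee [ 0.6417 -0.255   0.0089] F(feeder) [ 0.2  0.8 -1.3] gap 0.0877 ff 0.0
gripped t71.2 ee [ 0.6416 -0.255   0.0092] F(feeder) [-0.3  0.4 -0.2] gap 0.0274 ff 30.0
up t72.3 ee [ 0.641  -0.2547  0.2171] F(feeder) [ 0.3 -0.2 -0.4] gap 0.0278 ff 30.0
near t74.9 ee [0.6665 0.0976 0.1498] F(feeder) [-0.4 -0.2 -0.5] gap 0.0278 ff 30.0
contact at d=0.0000 dF=4.2
placed t76.5 ee [0.671  0.0966 0.1381] F(feeder) [-4.7 -0.5  3.7] gap 0.0277 ff 30.0
released t78.3 ee [0.6378 0.1036 0.2119] F(feeder) [-0.4  0.9  0.6] gap 0.0879 ff 0.0
1
{'c': array([ 0.4645, -0.2681]), 'yaw': np.float32(2.07364), 'size': array([27.247 , 43.9253]), 'dz': np.float64(0.004370667016133312), 'h': np.float64(0.011015629985314225)}
wrist {'c': array([ 0.4645, -0.268 ]), 'yaw': np.float32(2.0304432), 'size': array([27.4105, 43.5851]), 'dz': np.float64(0.003309323062284375), 'h': np.float64(0.008155234083195139)}
at t82.9 ee [ 0.4647 -0.2681  0.0094] F(feeder) [-0.3  0.4  0.8] gap 0.0880 ff 0.0
gripped t83.8 ee [ 0.4645 -0.268   0.0092] F(feeder) [0.3 0.2 0.4] gap 0.0275 ff 30.0
up t84.9 ee [ 0.4639 -0.2675  0.2176] F(feeder) [-1.4 -0.4 -0.6] gap 0.0276 ff 30.0
near t87.0 ee [0.6665 0.0974 0.1498] F(feeder) [ 0.1 -0.2  0.2] gap 0.0277 ff 30.0
contact at d=0.0000 dF=4.4
placed t88.6 ee [0.671  0.0967 0.1381] F(feeder) [-3.9 -0.8  4.5] gap 0.0277 ff 30.0
released t90.4 ee [0.6378 0.1037 0.2119] F(feeder) [-0.4  0.1 -1.1] gap 0.0879 ff 0.0
green x range [-0.0903 -0.0318  0.025 ] 709
[] []
```

View pics/t6.png

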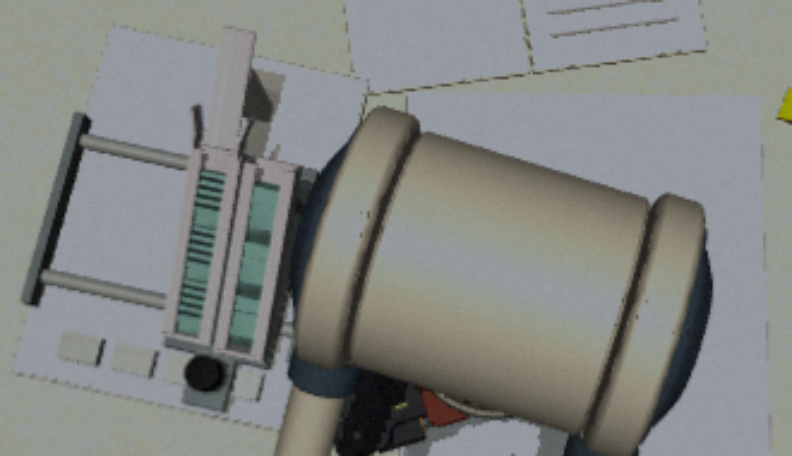

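All three slim cassettes lie stacked in the slim rail (x about 190–210), the deep rail is full, and the knob is down in the last notch.

```bash
python3 -c "
from bench import *
print(job_done())"
```

```text
the job is handed in; nothing more can be done
None
```

I handed the job in at about 91 s of the 210 s allowed. The last picture shows all three deep and all three slim cassettes in their rails with the sloping faces downhill, and the pin measured fully down after the move to the last notch. The jar was never touched. I don't have the verdict: the hand-in call returned none.

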